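# Find and mark the balance point of a sealed tube

## Robot

A 6-joint arm with a two-finger parallel gripper is mounted at the origin on a cart in front of the work surface, level with it; the furniture and walls round the work are solid. World frame = base frame: x ahead of the robot, y to its left, z up, the work surface at z = 0. Lengths are in m, angles in rad, forces in N, time in s.
With the tool pointing down it reaches from about 0.375 to 0.75 m from the base axis. Payload 9 kg.
Tool frame: the origin (TCP) lies between the finger pads; the fingertips stand 19 mm ahead of it and the grasp point (between the pads) is the TCP; z points along the fingers, y is the direction in which the jaws open and shut (so a half turn about z gives the same grasp; the last joint's range is limited). The gripper opens to 85 mm and grips with 20 to 120 N. Pads are 22 mm wide; open, the fingers measure 114 mm over their backs; the gripper's body (76 mm by 85 mm) begins 54 mm behind the grasp point. The pads swing forward as they close: fully open they stand 13 mm farther back than shut.
Start: joints at [-1.358, 0.104, 0.097, 1.564, 0, 1.353], TCP at [0.251, -0.545, 0.25] pointing down, gripper open.
Joint ranges: [-2.99, 2.99], [-0.84, 1.86], [-1.1, 1.16], [-1.84, 2.11], [-1.51, 1.56], [-3.14, 3.14]. Speed limits (rad/s): [2.22, 2.22, 2.57, 3.14, 3.14, 3.14].

## Interface

Orientations are given as a unit quaternion [x, y, z, w].
In Python, from bench import r gives the robot as it stands.
- The arm moves only by the shell command python3 -m creep 'ROWS' [OPENING] [FORCE]. ROWS is JSON, a list of rows, each an object of numbers: "tx", "ty", "tz": the shift along the tool's x, y, z in m; "wx", "wy", "wz": the turn, a rotation vector about the tool's x, y, z in degrees. A call has 1 to 12 rows; each row shifts and turns the commanded pose from where the row before left it, along the tool's axes as they then stand; what a row does not reach is not made up. A row lasts 1/12 s, in which the tool goes at most 41.7 mm and 7.16 degrees, less where a joint would pass 70% of its speed; a pose out of reach is approached as far as the arm can. A call is refused whole if a number of a shift passes 0.0417 or a number of a turn 7.16, either way. A call with a gripper value outside its range is refused whole. OPENING is the finger opening in m, from 0 to 0.0854, set as the call begins (- or left out, the last holds). The fingers move at their own pace and stop on an object; FORCE is the grip in N (left out, the last holds). Time passes only in rows, so rows that do not move let the fingers close. It gives the time, the measured TCP pose, the force and the opening at its end, in the units of the state.
- r.observe(): the state, without advancing time (a new reading comes with each control period).
- r.camera(name): name is "side" or "top" or "wrist"; returns a dict with "image" (400x640x3 uint8, blue, green, red), "camera_matrix" (3x3 intrinsics, pixels), "k1" (the pictures are not rectified: a ray, as slopes to the right and down, at radius r is drawn at 1 + k1 r^2 times it, then the intrinsics apply), "eye" and "rotation" of the camera in the world. Camera axes: x right, y down, z forward; pixel columns grow to the right and rows downward; lengths in m; the calibration is good to about 2 mm. A picture is of the moment at which its call begins. There is no depth.
- r.finish_job(): hands the job in, once; it reports no verdict.
The state is a dict: "time_s": time; "qpos": joint angles; "joint_velocities": joint speeds; "tau": joint torques, N m; "eef_pos": TCP position; "tool_rot": TCP orientation; "force": force on the tool from outside, world axes, zero at the start; "wrist_torque": the same for the moment, N m; "finger_gap": finger opening in m.
Only numpy, scipy, OpenCV 4.12 (cv2) and the standard library are available. Lean on these libraries where they do the work, as an engineer would, in place of code of your own. Each camera call takes 0.05 s, during which the arm holds its last target.

## Task

The sealed square tube is filled unevenly and lies across the ridge of the balance stand with its left end down on the bench. Slide it along, without lifting it off the stand or forcing it down hard on the ridge, until it just tips up and stays balanced level on the ridge by itself, with nothing else touching it; then gently set the U-shaped clip astride it directly above the ridge to mark the balance point, and leave the tube balanced level with the clip on. Do not disturb the other things on the bench.

Things in the scene. Friction and masses are not known exactly. Their poses are not given: they have to be found in the camera images.
- tube: closed square aluminium tube, grey end caps, 20 x 320 x 20 mm, about 0.4 kg, long along its y. Origin: middle of its underside, z up. Balance point hidden, up to 20 mm either side of the middle. It starts on the ridge between the guide pins, its +y end (robot's left) down on the bench, tilted about 0.1 rad, the balance point 25 to 80 mm left of the ridge
- tube_left (a point): centre of the tube's +y end face, 10 mm above its underside; x, y, z as the tube. Down on the bench at the start. The tube tips up level when its balance point comes over the ridge's flat top, and right end down if slid past it. A finger still pressing on an end face can keep it from tipping by friction: let go to see
- stand: balance stand, fixed to the bench: grey base plate 90 x 130 x 6 mm, origin under its centre at bench height, x along the ridge, y along the tube. Four guide pins, 8 mm thick, tops 36 mm above the bench, at x = +-15.5, y = +-40 mm, keep the tube across the ridge with 1.5 mm play a side
- ridge_top (a point): centre of the steel ridge's flat top, 20 mm above the bench, 16 mm wide along y, 56 mm long along x; axes as the stand
- clip: loose U-shaped steel clip, 30 g, on its legs on the bench: 34 (x) x 24 (y) mm; legs 4 mm thick, 26 mm apart and 12 mm high inside; crown 4 mm thick; on it a grey grip post 12 x 12 mm, top 42 mm above the leg ends. Origin: midway between the leg ends, z up. Seated, its y runs along the tube (either way) and its origin is 8 mm above the tube's underside
- foam_float: blue foam float with three small tubes, 50x72x16 mm; a bystander, origin at the centre of its underside
- dropper_1: small white dropper bottle, 28 mm across, 66 mm tall; a bystander, origin at the centre of its underside
- timer: flat white lab timer, 62x68x21 mm; a bystander, origin at the centre of its underside
- marker_blue: marker pen lying flat, 16x138x18 mm; a bystander, origin at the centre of its underside
- beaker_100: small glass beaker, 53 mm across, 66 mm tall; a bystander, origin at the centre of its underside

How it is judged:
By the outcome, as a careful person would: the job done as asked, in the order asked, and still so for the second after the job is handed in, with the robot touching nothing.
It also fails if it takes over 70 s, if anything falls off the work surface, if the arm or the gripper's body presses on something with over 40 N, if the wrist force passes 120 N, or if a joint passes its speed limit or range.

## Working session

There is one attempt and no reset: what is moved stays moved. The work goes in short steps, Python scripts to look and compute and a shell command to move; the robot and the scene stay as the last step left them, time stands still between calls to the robot, and variables do not carry over. Pictures are saved under pics/ and viewed, and the job is handed in when it is done.

```bash
ls; mkdir -p pics; python3 - <<'E'
from bench import r
import cv2
s=r.observe(); print(s)
for n in ("side","top","wrist"):
    c=r.camera(n); cv2.imwrite(f"pics/{n}0.png",c["image"]); print(n,c["camera_matrix"],c["k1"],c["eye"],c["rotation"])
E
```

```text
pics
{'time_s': 0.0, 'qpos': array([-1.35769451e+00,  1.04730282e-01,  9.64366920e-02,  1.56390293e+00,
       -1.78449433e-05,  1.35307648e+00]), 'joint_velocities': array([ 9.02519988e-04,  1.31438523e-03,  1.30963880e-03,  1.31672124e-03,
       -1.22122836e-03,  8.60679116e-05]), 'tau': array([-1.93096217e-03, -5.56930554e+01,  5.03651547e+01,  1.69985153e-02,
       -3.75055106e-04,  4.14768763e-06]), 'eef_pos': array([ 0.25049351, -0.5448528 ,  0.24948624]), 'tool_rot': array([ 9.76888421e-01,  2.13748738e-01, -7.30591735e-06, -7.00114265e-04]), 'force': array([-0.61554727,  0.16920453, -0.11746971]), 'wrist_torque': array([-0.03912406,  0.020745  , -0.02065199]), 'finger_gap': 0.08550825750705361}
side [[406.99396279   0.         317.82188312]
 [  0.         406.99396279 202.27269268]
 [  0.           0.           1.        ]] -0.09242752368669682 [ 0.44640175 -0.83908299  0.55180033] [ 0.85900381 -0.05178556  0.03859351 -0.50787917]
top [[402.82737291   0.         317.65517019]
 [  0.         402.82737291 203.24952815]
 [  0.           0.           1.        ]] -0.0651501721165874 [0.44686075 0.07700928 1.07180712] [-0.7030998   0.70730696 -0.05842315  0.04420721]
wrist [[357.77381961   0.         314.68732458]
 [  0.         357.77381961 204.93253214]
 [  0.           0.           1.        ]] -0.010110604150957879 [ 0.32641991 -0.50961307  0.37241958] [ 0.83048762 -0.53204404 -0.08914682  0.13882474]
```

View pics/top0.png

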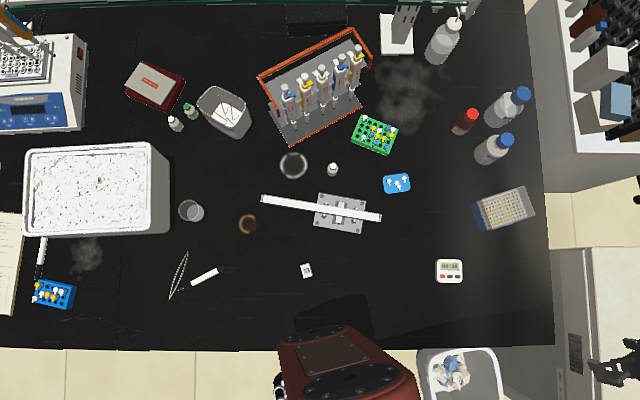

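View pics/side0.png

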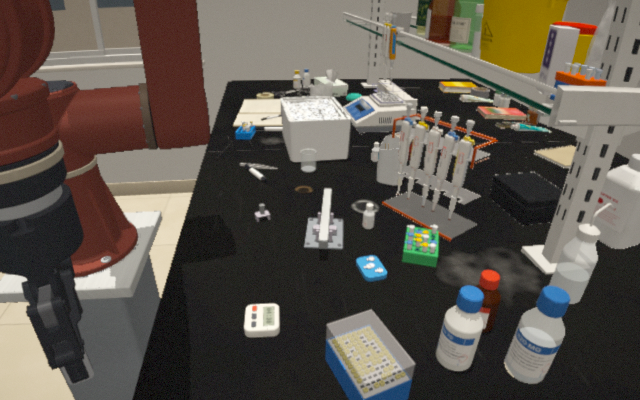

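View pics/wrist0.png

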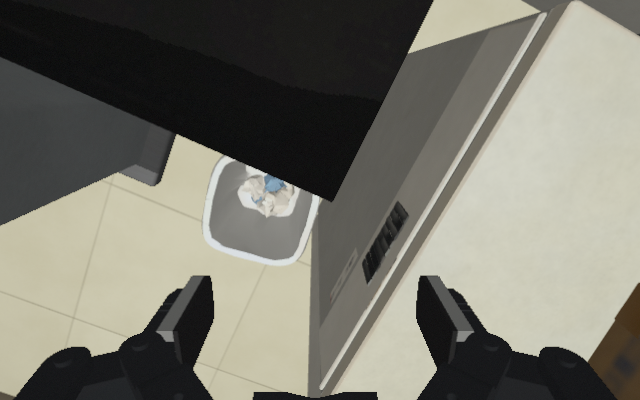

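The top view shows the tube from about (262,199) to (381,217), the stand at about (340,210) and the clip at (306,270). The float is at (397,183), the dropper at (333,169), the timer at (449,270), the marker at (204,277) and the beaker at (191,211).

```bash
cat > h.py <<'E'
import numpy as np, cv2
from bench import r
from scipy.spatial.transform import Rotation as R
def ray(c,u,v):
    K=c["camera_matrix"]; x=np.array([(u-K[0,2])/K[0,0],(v-K[1,2])/K[1,1]])
    s=x.copy()
    for _ in range(20): s=x/(1+c["k1"]*(s@s))
    return rot(c)@np.array([s[0],s[1],1])
def rot(c):
    q=np.array(c["rotation"]); return q if q.shape==(3,3) else R.from_quat(q).as_matrix()
def onplane(c,u,v,z):
    d=ray(c,u,v); e=np.array(c["eye"]); return e+d*(z-e[2])/d[2]
def proj(c,p):
    q=rot(c).T@(np.array(p)-c["eye"]); s=q[:2]/q[2]; s=s*(1+c["k1"]*(s@s)); K=c["camera_matrix"]
    return np.array([K[0,0]*s[0]+K[0,2],K[1,1]*s[1]+K[1,2]])
def crop(c,u0,v0,w,h,k,name):
    im=c["image"][v0:v0+h,u0:u0+w]; cv2.imwrite(name,cv2.resize(im,None,fx=k,fy=k,interpolation=cv2.INTER_CUBIC))
E
python3 - <<'E'
from h import *
import pickle
t=r.camera("top"); s=r.camera("side"); pickle.dump((t,s),open("c0.pkl","wb"))
crop(t,250,170,150,120,5,"pics/t1.png"); crop(s,240,170,110,90,7,"pics/s1.png")
for n,u,v,z in [("tubeL",262,199,.01),("tubeR",381,217,.03),("stand",340,210,.01),("clip",306,270,.03),("float",397,183,.016),("drop",333,169,.06),("timer",449,270,.02),("marker",204,277,.01),("beaker",191,211,.05)]:
    print(n,onplane(t,u,v,z).round(4))
E
```

```text
tubeL [0.6143 0.2033 0.01  ]
tubeR [ 0.5622 -0.1099  0.03  ]
stand [ 0.5837 -0.0043  0.01  ]
clip [0.427  0.0865 0.03  ]
float [ 0.6553 -0.1585  0.016 ]
drop [0.6838 0.0159 0.06  ]
timer [ 0.4227 -0.2871  0.02  ]
marker [0.4097 0.352  0.01  ]
beaker [0.5777 0.38   0.05  ]
```

View pics/t1.png

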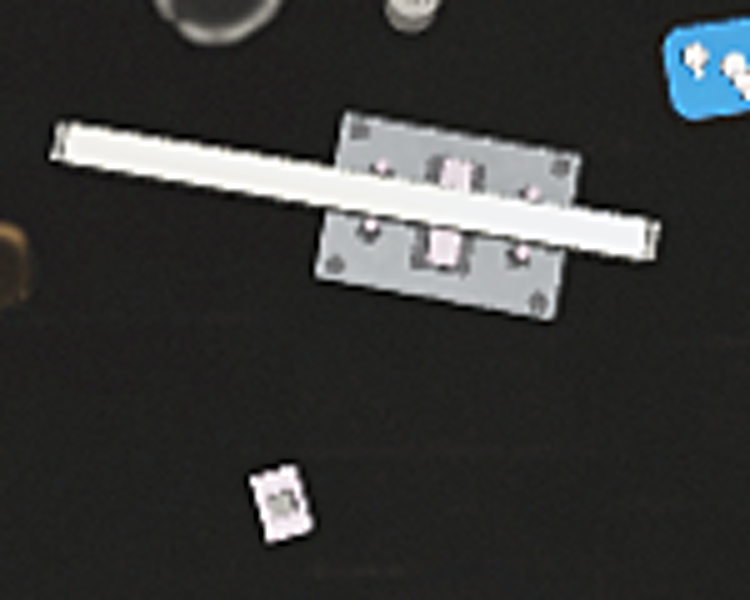

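View pics/s1.png

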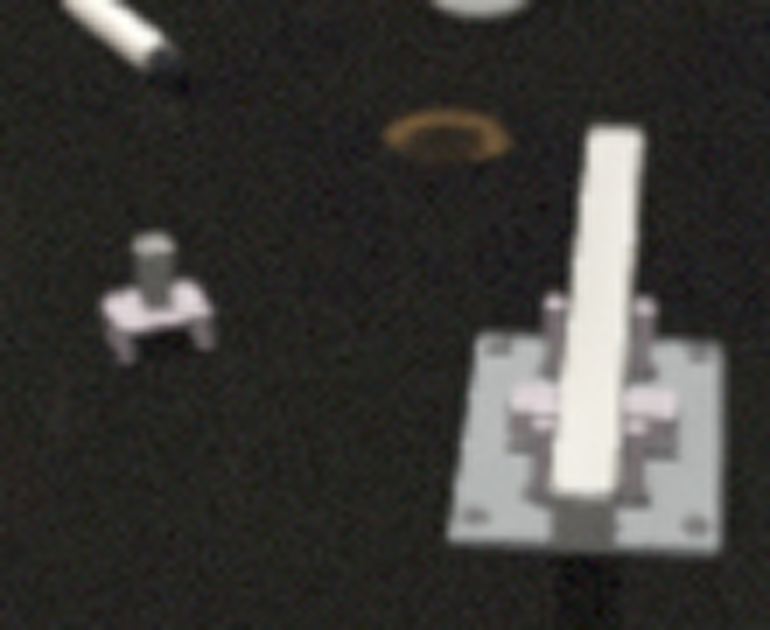

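```bash
cat > m.py <<'E'
from h import *
import pickle
t,s=pickle.load(open("c0.pkl","rb"))
f=lambda x,y:(250+(x+.5)/5-.5,170+(y+.5)/5-.5)
P=np.array([onplane(t,*f(x,y),.006)[:2] for x,y in [(347,113),(581,155),(554,319),(317,277)]])
print("plate",P.round(4).tolist(),P.mean(0).round(4))
for i in range(4): print(np.linalg.norm(P[i]-P[(i+1)%4]).round(4))
d=(P[0]-P[1])+(P[3]-P[2]); print("yaw from y",np.degrees(np.arctan2(-d[0],d[1])))
d=(P[0]-P[3])+(P[1]-P[2]); print("yaw from x",np.degrees(np.arctan2(d[1],d[0])))
a,b=[onplane(t,*f(x,y),.02)[:2] for x,y in [(458,172),(446,246)]]; print("ridge",(a+b)/2)
C=np.array([onplane(t,*f(x,y),.016)[:2] for x,y in [(250,475),(293,463),(313,530),(270,543)]])
print("clip",C.mean(0),onplane(t,*f(283,501),.042)); d=(C[0]-C[3])+(C[1]-C[2]); print("clip yaw",np.degrees(np.arctan2(d[1],d[0])),np.linalg.norm(d)/2)
L=onplane(t,*f(61,141),.02)[:2]; Rr=onplane(t,*f(655,241),.047)[:2]; print("tube ends top",L,Rr,np.linalg.norm(L-Rr))
d=L-Rr; print("tube yaw",np.degrees(np.arctan2(-d[0],d[1])))
# side view check of ridge & clip post
g=lambda x,y:(240+(x+.5)/7-.5,170+(y+.5)/7-.5)
print("clip post side",onplane(s,*g(153,241),.042),"ridge side",onplane(s,*g(594,402),.02))
E
python3 m.py
```

```text
plate [[0.6327, 0.0511], [0.6094, -0.0745], [0.5214, -0.0579], [0.5445, 0.0677]] [ 0.577  -0.0034]
0.1277
0.0895
0.1278
0.0898
yaw from y -10.481721680318495
yaw from x -10.652275410664545
ridge [ 0.57877996 -0.00350949]
clip [0.42635278 0.08689823] [0.42769779 0.08588898 0.042     ]
clip yaw 16.421043994155553 0.03617006326911483
tube ends top [0.61590975 0.20264968] [ 0.55822091 -0.10574883] 0.3137477370022584
tube yaw -10.595265383396143
clip post side [0.42654876 0.08705917 0.042     ] ridge side [ 0.57779544 -0.00546558  0.02      ]
```

```bash
python3 -m creep '[{"tx":0.0417},{"tx":0.0417},{"tx":0.0417},{"tx":0.0417},{"tx":0.0417},{"ty":-0.04},{"ty":-0.04},{"ty":-0.04},{"ty":-0.04},{"ty":-0.04},{"ty":-0.04},{"ty":-0.04}]' 0 20
```

```text
invalid input at $[0]: expected keys tx, ty, tz, wx, wy, wz
```

```bash
python3 -m creep '[{"tx":0.0303,"ty":-0.0254,"tz":0,"wx":0,"wy":0,"wz":0},{"tx":0.0303,"ty":-0.0254,"tz":0,"wx":0,"wy":0,"wz":0},{"tx":0.0303,"ty":-0.0254,"tz":0,"wx":0,"wy":0,"wz":0},{"tx":0.0303,"ty":-0.0254,"tz":0,"wx":0,"wy":0,"wz":0},{"tx":0.0303,"ty":-0.0254,"tz":0,"wx":0,"wy":0,"wz":0},{"tx":0.0303,"ty":-0.0254,"tz":0,"wx":0,"wy":0,"wz":0},{"tx":0.0303,"ty":-0.0254,"tz":0,"wx":0,"wy":0,"wz":0},{"tx":0.0303,"ty":-0.0254,"tz":0,"wx":0,"wy":0,"wz":0},{"tx":0.0303,"ty":-0.0254,"tz":0,"wx":0,"wy":0,"wz":0},{"tx":0.0303,"ty":-0.0254,"tz":0,"wx":0,"wy":0,"wz":0},{"tx":0.0303,"ty":-0.0254,"tz":0,"wx":0,"wy":0,"wz":0}]' 0 20
```

```text
time_s: 1.17
eef_pos: [0.4372, -0.1503, 0.2505]
tool_rot: [0.977, 0.214, 0.0, 0.0]
force: [0.8, 0.6, 0.1]
finger_gap: 0.0
```

```bash
python3 -m creep '[{"tx":0.0303,"ty":-0.0254,"tz":0,"wx":0,"wy":0,"wz":0},{"tx":0.0303,"ty":-0.0254,"tz":0,"wx":0,"wy":0,"wz":0},{"tx":0.0303,"ty":-0.0254,"tz":0,"wx":0,"wy":0,"wz":0},{"tx":0.0303,"ty":-0.0254,"tz":0,"wx":0,"wy":0,"wz":0},{"tx":0.0303,"ty":-0.0254,"tz":0,"wx":0,"wy":0,"wz":0},{"tx":0.0303,"ty":-0.0254,"tz":0,"wx":0,"wy":0,"wz":0},{"tx":0.0303,"ty":-0.0254,"tz":0,"wx":0,"wy":0,"wz":0},{"tx":0.0303,"ty":-0.0254,"tz":0,"wx":0,"wy":0,"wz":0},{"tx":0.0303,"ty":-0.0254,"tz":0,"wx":0,"wy":0,"wz":0},{"tx":0.0303,"ty":-0.0254,"tz":0,"wx":0,"wy":0,"wz":0},{"tx":0.0303,"ty":-0.0254,"tz":0,"wx":0,"wy":0,"wz":0}]' 0 20; python3 -c "
from bench import r
print(r.observe()['qpos'])"
python3 -m creep '[{"tx":0,"ty":0,"tz":0,"wx":0,"wy":0,"wz":-7.1},{"tx":0,"ty":0,"tz":0,"wx":0,"wy":0,"wz":-7.1},{"tx":0,"ty":0,"tz":0,"wx":0,"wy":0,"wz":-7.1},{"tx":0,"ty":0,"tz":0,"wx":0,"wy":0,"wz":-7.1},{"tx":0,"ty":0,"tz":0,"wx":0,"wy":0,"wz":-7.1},{"tx":0,"ty":0,"tz":0,"wx":0,"wy":0,"wz":-7.1},{"tx":0,"ty":0,"tz":0,"wx":0,"wy":0,"wz":-7.1},{"tx":0,"ty":0,"tz":0,"wx":0,"wy":0,"wz":-7.1},{"tx":0,"ty":0,"tz":0,"wx":0,"wy":0,"wz":-7.1},{"tx":0,"ty":0,"tz":0,"wx":0,"wy":0,"wz":-7.1},{"tx":0,"ty":0,"tz":0,"wx":0,"wy":0,"wz":-7.1}]'; python3 -c "
from bench import r
print(r.observe()['qpos'])"
```

```text
time_s: 2.08
eef_pos: [0.6233, 0.243, 0.25]
tool_rot: [0.977, 0.214, 0.0, 0.0]
force: [0.4, -1.2, 0.9]
finger_gap: -0.0
[ 1.76840637e-01  3.22677844e-01  3.43560075e-01  1.59167239e+00
 -1.29990582e-04  2.88736471e+00]
time_s: 3.0
eef_pos: [0.6228, 0.2409, 0.25]
tool_rot: [0.622, 0.783, -0.0, -0.0]
force: [-0.5, 0.7, -1.0]
finger_gap: 0.0002
[ 1.73847439e-01  3.19305714e-01  3.39589896e-01  1.59147691e+00
 -1.10116551e-04  1.51534638e+00]
```

```bash

python3 -m creep '[{"tx":0,"ty":0,"tz":0,"wx":0,"wy":0,"wz":-7.12},{"tx":0,"ty":0,"tz":0,"wx":0,"wy":0,"wz":-7.12},{"tx":0,"ty":0,"tz":0,"wx":0,"wy":0,"wz":-7.12},{"tx":0,"ty":0,"tz":0,"wx":0,"wy":0,"wz":-7.12},{"tx":0,"ty":0,"tz":0,"wx":0,"wy":0,"wz":-7.12},{"tx":0,"ty":0,"tz":0,"wx":0,"wy":0,"wz":-7.12},{"tx":0,"ty":0,"tz":0,"wx":0,"wy":0,"wz":-7.12},{"tx":0,"ty":0,"tz":0,"wx":0,"wy":0,"wz":-7.12},{"tx":0,"ty":0,"tz":0,"wx":0,"wy":0,"wz":-7.12},{"tx":0,"ty":0,"tz":0,"wx":0,"wy":0,"wz":-7.12},{"tx":0,"ty":0,"tz":0,"wx":0,"wy":0,"wz":-7.12}]'
python3 -m creep '[{"tx":0,"ty":0,"tz":0.01,"wx":0,"wy":0,"wz":-7.12},{"tx":0,"ty":0,"tz":0.01,"wx":0,"wy":0,"wz":-7.12},{"tx":0,"ty":0,"tz":0.01,"wx":0,"wy":0,"wz":-7.12},{"tx":0,"ty":0,"tz":0.01,"wx":0,"wy":0,"wz":-7.12},{"tx":0,"ty":0,"tz":0.01,"wx":0,"wy":0,"wz":-7.12},{"tx":0,"ty":0,"tz":0.01,"wx":0,"wy":0,"wz":-7.12},{"tx":0,"ty":0,"tz":0.01,"wx":0,"wy":0,"wz":-7.12},{"tx":0,"ty":0,"tz":0.01,"wx":0,"wy":0,"wz":-7.12},{"tx":0,"ty":0,"tz":0.01,"wx":0,"wy":0,"wz":-7.12},{"tx":0,"ty":0,"tz":0.01,"wx":0,"wy":0,"wz":-7.12},{"tx":0,"ty":0,"tz":0.01,"wx":0,"wy":0,"wz":-7.12},{"tx":0,"ty":0,"tz":0,"wx":0,"wy":0,"wz":0}]'
python3 - <<'E'
from h import *
import pickle
w=r.camera("wrist"); cv2.imwrite("pics/w1.png",w["image"]); pickle.dump((w,r.observe()),open("w1.pkl","wb"))
print(w["eye"],w["rotation"])
E
```

```text
time_s: 3.92
eef_pos: [0.6229, 0.2409, 0.25]
tool_rot: [-0.013, 1.0, -0.0, -0.0]
force: [-0.1, 0.3, -0.1]
finger_gap: -0.0002
time_s: 4.92
eef_pos: [0.6217, 0.2407, 0.1376]
tool_rot: [-0.641, 0.767, 0.001, -0.002]
force: [0.4, 0.7, -0.4]
finger_gap: -0.0
[0.60697462 0.15875267 0.26055196] [0.08819143 0.98259577 0.1629826  0.01282575]
```

View pics/w1.png

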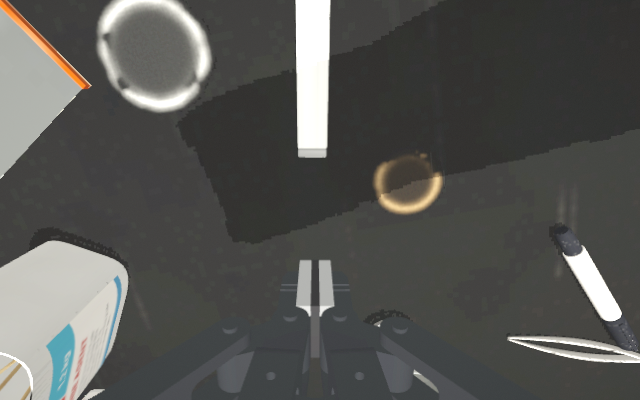

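The wrist view shows the tube's left end face at about (298–327, 150–158), straight ahead of the closed fingers at (315,262).

```bash
python3 - <<'E'
from h import *
import pickle
w,s=pickle.load(open("w1.pkl","rb")); t,_=pickle.load(open("c0.pkl","rb"))
print(s["eef_pos"],s["qpos"])
th=np.degrees(2*np.arctan2(s["tool_rot"][1],s["tool_rot"][0])); print("theta",th%360)
for u,v in [(298,149),(328,149),(296,10),(330,10)]: print(onplane(w,u,v,.02)[:2])
E=onplane(w,313,149,.02)[:2]; print("end top edge",E, "jug",onplane(t,222,110,.08))
T=R.from_quat(s["tool_rot"]).as_matrix(); d=np.r_[E,.02]-s["eef_pos"]; print("in tool",T.T@d)
E
```

```text
[0.62209278 0.24073721 0.13892359] [ 1.73733827e-01  3.18959346e-01  1.37711703e-01  1.39198787e+00
 -7.90880889e-05 -1.21038887e+00]
theta 259.3043945298252
[0.62468585 0.19834302]
[0.60477288 0.20194756]
[0.60977616 0.11585904]
[0.58967716 0.1194723 ]
end top edge [0.61473091 0.2001457 ] jug [0.83646213 0.30179539 0.08      ]
in tool [ 0.0411415  -0.00056762  0.1189611 ]
```

```bash

python3 -m creep '[{"tx":0,"ty":0,"tz":0.03,"wx":0,"wy":0,"wz":0},{"tx":0,"ty":0,"tz":0.03,"wx":0,"wy":0,"wz":0},{"tx":0,"ty":0,"tz":0.03,"wx":0,"wy":0,"wz":0},{"tx":0,"ty":0,"tz":0.021,"wx":0,"wy":0,"wz":0},{"tx":0.01,"ty":0,"tz":0,"wx":0,"wy":0,"wz":0},{"tx":0.005,"ty":0,"tz":0,"wx":0,"wy":0,"wz":0},{"tx":0.005,"ty":0,"tz":0,"wx":0,"wy":0,"wz":0},{"tx":0,"ty":0,"tz":0,"wx":0,"wy":0,"wz":0}]'
python3 - <<'E'
from h import *
import pickle
w=r.camera("wrist"); crop(w,200,0,240,200,3,"pics/w2.png")
s=r.camera("side");crop(s,270,150,110,100,6,"pics/s2.png"); print(r.observe()["force"])
E
```

```text
time_s: 5.63
eef_pos: [0.6209, 0.2202, 0.0321]
tool_rot: [-0.638, 0.77, -0.001, 0.001]
force: [1.2, -0.3, 0.1]
finger_gap: 0.0
[ 0.58678531 -0.69983361 -0.58165494]
```

View pics/w2.png

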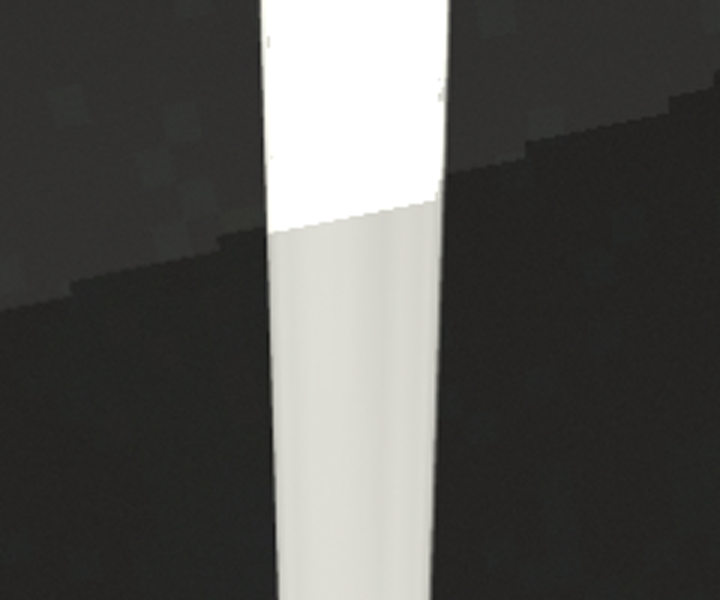

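View pics/s2.png

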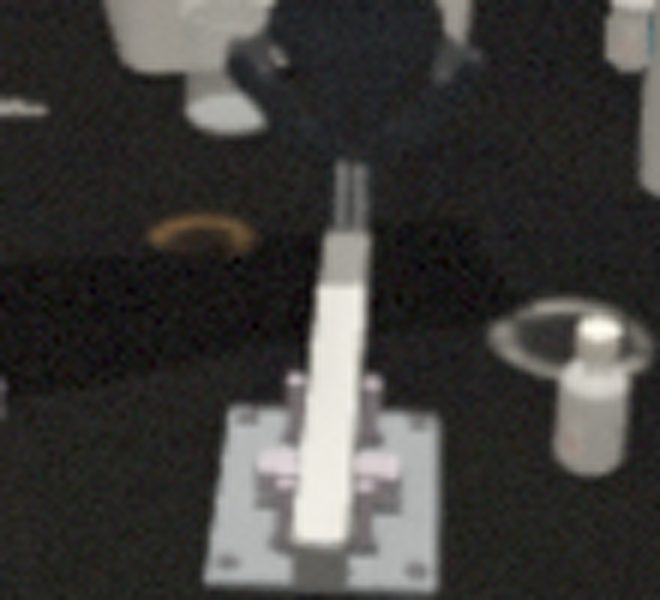

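The side and wrist views show the finger in line with the tube end, with the right end still raised. Now I'll push slowly.

```bash

python3 -m creep '[{"tx":0.003,"ty":0,"tz":0.002,"wx":0,"wy":0,"wz":0},{"tx":0.003,"ty":0,"tz":0.002,"wx":0,"wy":0,"wz":0},{"tx":0.002,"ty":0,"tz":0,"wx":0,"wy":0,"wz":0},{"tx":0.002,"ty":0,"tz":0,"wx":0,"wy":0,"wz":0},{"tx":0.002,"ty":0,"tz":0,"wx":0,"wy":0,"wz":0},{"tx":0.002,"ty":0,"tz":0,"wx":0,"wy":0,"wz":0},{"tx":0.002,"ty":0,"tz":0,"wx":0,"wy":0,"wz":0},{"tx":0.002,"ty":0,"tz":0,"wx":0,"wy":0,"wz":0},{"tx":0.002,"ty":0,"tz":0,"wx":0,"wy":0,"wz":0},{"tx":0.002,"ty":0,"tz":0,"wx":0,"wy":0,"wz":0},{"tx":0.002,"ty":0,"tz":0,"wx":0,"wy":0,"wz":0}]'
python3 -m creep '[{"tx":0.002,"ty":0,"tz":0,"wx":0,"wy":0,"wz":0},{"tx":0.002,"ty":0,"tz":0,"wx":0,"wy":0,"wz":0},{"tx":0.002,"ty":0,"tz":0,"wx":0,"wy":0,"wz":0}]'
python3 - <<'E'
from h import *
t=r.camera("top"); crop(t,250,170,150,70,5,"pics/t3.png")
s=r.camera("side");crop(s,270,150,110,100,6,"pics/s3.png"); print(r.observe()["force"])
E
```

```text
time_s: 6.65
eef_pos: [0.6153, 0.1985, 0.0259]
tool_rot: [-0.639, 0.769, 0.0, 0.001]
force: [1.0, 5.5, 3.4]
finger_gap: -0.0002
time_s: 6.9
eef_pos: [0.6142, 0.1926, 0.0259]
tool_rot: [-0.639, 0.769, 0.0, 0.001]
force: [-0.3, 5.2, 2.7]
finger_gap: -0.0
[0.59679723 4.56262497 2.39535924]
```

View pics/t3.png

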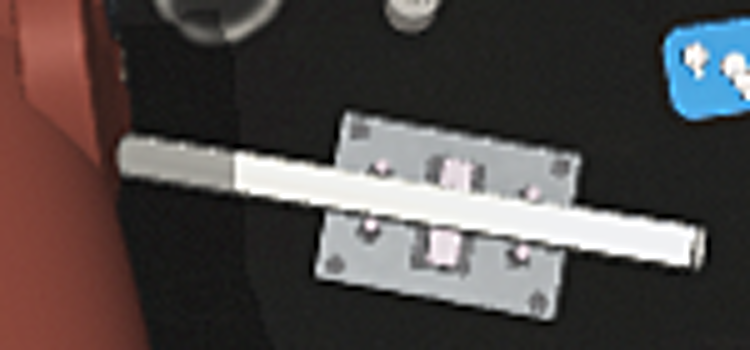

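View pics/s3.png

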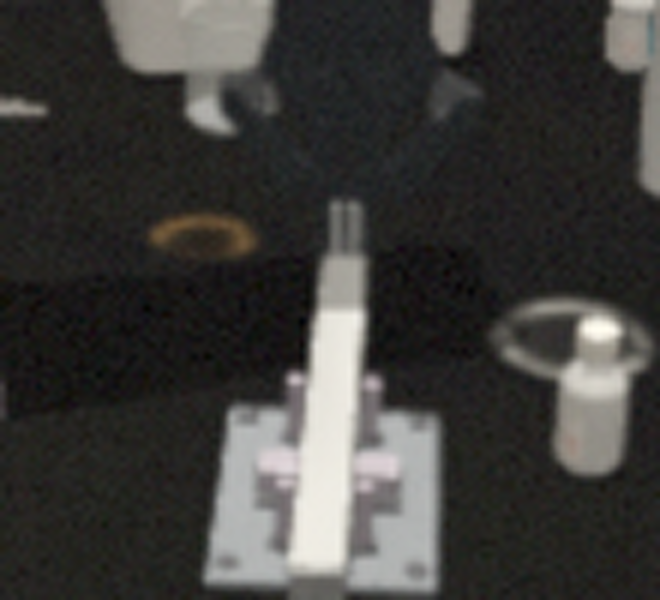

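The tube has slid about 20 mm and its left end is still down. Next I'll back off and check for tipping, then repeat in small steps.

```bash
cat > look.py <<'E'
from h import *
import sys,pickle
n=sys.argv[1]
t=r.camera("top"); s=r.camera("side"); pickle.dump((t,s),open(f"c_{n}.pkl","wb"))
a=cv2.resize(t["image"][185:235,250:400],None,fx=4,fy=4,interpolation=cv2.INTER_CUBIC)
b=cv2.resize(s["image"][180:250,300:350],None,fx=5,fy=5,interpolation=cv2.INTER_CUBIC)
c=np.zeros((350,860,3),np.uint8); c[:200,:600]=a; c[:350,605:855]=b
cv2.imwrite(f"pics/l{n}.png",cv2.resize(c,(790,322)))
# tube ends extent in top along its axis
o=r.observe(); print(o["time_s"],o["eef_pos"].round(4),o["force"].round(1))
E
python3 -m creep '[{"tx":-0.002,"ty":0,"tz":0,"wx":0,"wy":0,"wz":0},{"tx":-0.002,"ty":0,"tz":0,"wx":0,"wy":0,"wz":0},{"tx":0,"ty":0,"tz":0,"wx":0,"wy":0,"wz":0},{"tx":0,"ty":0,"tz":0,"wx":0,"wy":0,"wz":0},{"tx":0,"ty":0,"tz":0,"wx":0,"wy":0,"wz":0}]'
python3 look.py 1
```

```text
time_s: 7.42
eef_pos: [0.6143, 0.1955, 0.0249]
tool_rot: [-0.639, 0.769, 0.0, -0.0]
force: [-0.4, 0.1, -0.2]
finger_gap: -0.0003
7.5167 [0.6143 0.1955 0.0251] [ 0.1 -0.5  0.5]
```

View pics/l1.png

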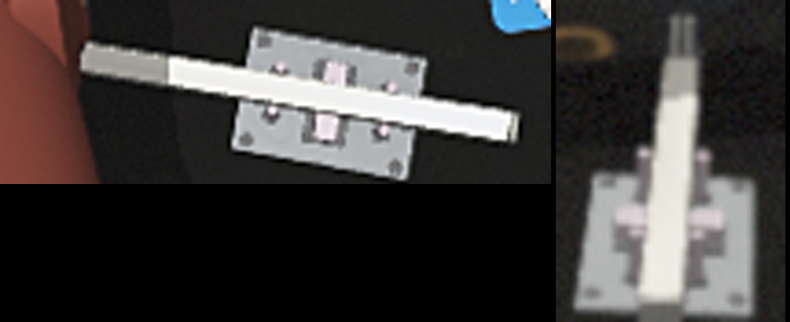

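The tube is still tilted, with the right end face raised at about (660,305). I'll push 5 mm more.

```bash

python3 -m creep '[{"tx":0.003,"ty":0,"tz":0,"wx":0,"wy":0,"wz":0},{"tx":0.002,"ty":0,"tz":0,"wx":0,"wy":0,"wz":0},{"tx":0.002,"ty":0,"tz":0,"wx":0,"wy":0,"wz":0},{"tx":0.002,"ty":0,"tz":0,"wx":0,"wy":0,"wz":0},{"tx":0,"ty":0,"tz":0,"wx":0,"wy":0,"wz":0},{"tx":-0.002,"ty":0,"tz":0,"wx":0,"wy":0,"wz":0},{"tx":-0.002,"ty":0,"tz":0,"wx":0,"wy":0,"wz":0},{"tx":0,"ty":0,"tz":0,"wx":0,"wy":0,"wz":0},{"tx":0,"ty":0,"tz":0,"wx":0,"wy":0,"wz":0},{"tx":0,"ty":0,"tz":0,"wx":0,"wy":0,"wz":0}]'
python3 look.py 2
```

```text
time_s: 8.35
eef_pos: [0.6135, 0.1907, 0.0252]
tool_rot: [-0.639, 0.769, -0.0, -0.0]
force: [-0.6, -0.2, -0.0]
finger_gap: -0.0
8.45 [0.6136 0.1907 0.0253] [-0.4  0.7  0.3]
```

View pics/l2.png

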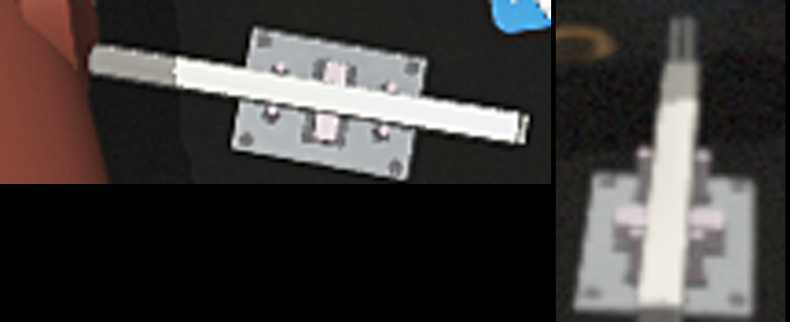

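The left end is still down. I'll repeat the 5 mm push.

```bash

python3 -m creep '[{"tx":0.003,"ty":0,"tz":0,"wx":0,"wy":0,"wz":0},{"tx":0.002,"ty":0,"tz":0,"wx":0,"wy":0,"wz":0},{"tx":0.002,"ty":0,"tz":0,"wx":0,"wy":0,"wz":0},{"tx":0.002,"ty":0,"tz":0,"wx":0,"wy":0,"wz":0},{"tx":0,"ty":0,"tz":0,"wx":0,"wy":0,"wz":0},{"tx":-0.002,"ty":0,"tz":0,"wx":0,"wy":0,"wz":0},{"tx":-0.002,"ty":0,"tz":0,"wx":0,"wy":0,"wz":0},{"tx":0,"ty":0,"tz":0,"wx":0,"wy":0,"wz":0},{"tx":0,"ty":0,"tz":0,"wx":0,"wy":0,"wz":0},{"tx":0,"ty":0,"tz":0,"wx":0,"wy":0,"wz":0}]'
python3 look.py 3
```

```text
time_s: 9.28
eef_pos: [0.6126, 0.1858, 0.0252]
tool_rot: [-0.639, 0.769, -0.0, -0.0]
force: [-0.9, 0.2, 0.1]
finger_gap: 0.0002
9.3833 [0.6126 0.1858 0.0252] [-0.3 -0.7 -0. ]
```

View pics/l3.png

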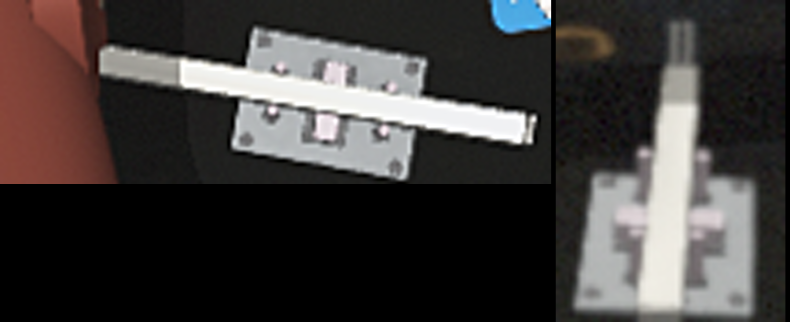

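It is still tilted, so another 5 mm.

```bash

python3 -m creep '[{"tx":0.003,"ty":0,"tz":0,"wx":0,"wy":0,"wz":0},{"tx":0.002,"ty":0,"tz":0,"wx":0,"wy":0,"wz":0},{"tx":0.002,"ty":0,"tz":0,"wx":0,"wy":0,"wz":0},{"tx":0.002,"ty":0,"tz":0,"wx":0,"wy":0,"wz":0},{"tx":0,"ty":0,"tz":0,"wx":0,"wy":0,"wz":0},{"tx":-0.002,"ty":0,"tz":0,"wx":0,"wy":0,"wz":0},{"tx":-0.002,"ty":0,"tz":0,"wx":0,"wy":0,"wz":0},{"tx":0,"ty":0,"tz":0,"wx":0,"wy":0,"wz":0},{"tx":0,"ty":0,"tz":0,"wx":0,"wy":0,"wz":0},{"tx":0,"ty":0,"tz":0,"wx":0,"wy":0,"wz":0}]'
python3 look.py 4
```

```text
time_s: 10.22
eef_pos: [0.6117, 0.1809, 0.0252]
tool_rot: [-0.639, 0.769, -0.0, -0.0]
force: [0.8, -0.7, 0.7]
finger_gap: 0.0003
10.3167 [0.6117 0.1809 0.0252] [0.1 0.2 0.2]
```

View pics/l4.png

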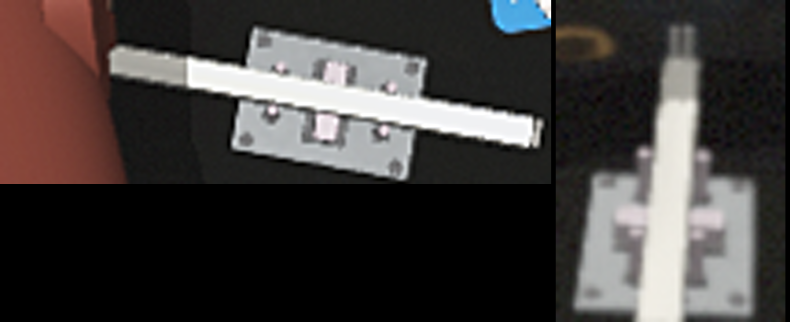

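The side view now shows the left end higher (top edge at row 58, up from 65) and the right end lower, so it seems to have tipped. I'll check numerically that it is level and steady.

```bash
python3 look.py 5; python3 - <<'E'
from h import *
import pickle
for n in "3","4","5":
    t,s=pickle.load(open(f"c_{n}.pkl","rb"))
    crop(s,300,180,50,80,7,f"pics/ss{n}.png")
im=np.hstack([cv2.imread(f"pics/ss{n}.png") for n in "345"]); im=cv2.resize(im,(800,int(im.shape[0]*800/im.shape[1]))); cv2.imwrite("pics/ss.png",im[:600]); print(im.shape)
# predicted corners of top face if level, for end position guesses
y=np.array([.183,.983]);x=np.array([.983,-.183]);c=np.array([.578,-.004])
tcp=r.observe()["eef_pos"][:2]; along=(tcp-c)@y; print("tcp along",along,(tcp-c)@x)
e=along-.011-.004
for sx in(-.01,.01):
  for a,z in((e,.04),(e-.32,.04),(e-.32,.02)): print(sx,a.round(3),z,proj(s,np.r_[c+x*sx+y*a,z]).round(1))
E
```

```text
10.4167 [0.6117 0.1809 0.0252] [-0.   0.1 -0.1]
(426, 800, 3)
tcp along 0.1878880809733048 -0.0006993355596315115
-0.01 0.173 0.04 [323.6 187.6]
-0.01 -0.147 0.04 [317.  255.5]
-0.01 -0.147 0.02 [316.9 263.1]
0.01 0.173 0.04 [330.7 187.9]
0.01 -0.147 0.04 [326.5 255.9]
0.01 -0.147 0.02 [326.2 263.5]
```

View pics/ss.png

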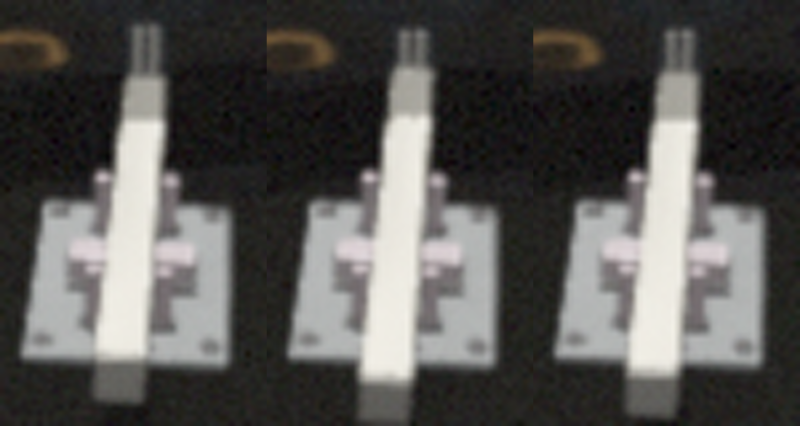

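Frames 4 and 5 differ slightly and neither is fully level (left top edge at row about 192.5, level would be about 187.6). It may still be rocking or touching the finger, so I'll back off further and wait.

```bash

python3 -m creep '[{"tx":-0.004,"ty":0,"tz":0,"wx":0,"wy":0,"wz":0},{"tx":0,"ty":0,"tz":0,"wx":0,"wy":0,"wz":0},{"tx":0,"ty":0,"tz":0,"wx":0,"wy":0,"wz":0},{"tx":0,"ty":0,"tz":0,"wx":0,"wy":0,"wz":0},{"tx":0,"ty":0,"tz":0,"wx":0,"wy":0,"wz":0},{"tx":0,"ty":0,"tz":0,"wx":0,"wy":0,"wz":0},{"tx":0,"ty":0,"tz":0,"wx":0,"wy":0,"wz":0}]'
python3 look.py 6;python3 look.py 7; python3 - <<'E'
from h import *
import pickle
for n in "567":
    t,s=pickle.load(open(f"c_{n}.pkl","rb"))
    crop(s,300,180,50,90,7,f"pics/ss{n}.png")
im=np.hstack([cv2.imread(f"pics/ss{n}.png") for n in "567"]); im=cv2.resize(im,(800,int(im.shape[0]*800/im.shape[1]))); cv2.imwrite("pics/ssb.png",im[:600]); print(im.shape)
E
```

```text
time_s: 11.0
eef_pos: [0.6124, 0.1848, 0.0252]
tool_rot: [-0.639, 0.769, -0.0, -0.0]
force: [0.1, -0.5, 0.3]
finger_gap: -0.0
11.1 [0.6124 0.1848 0.0253] [-0.2  0.2  0.7]
11.2 [0.6125 0.1848 0.0253] [-0.6 -0.3 -0.9]
(480, 800, 3)
```

View pics/ssb.png

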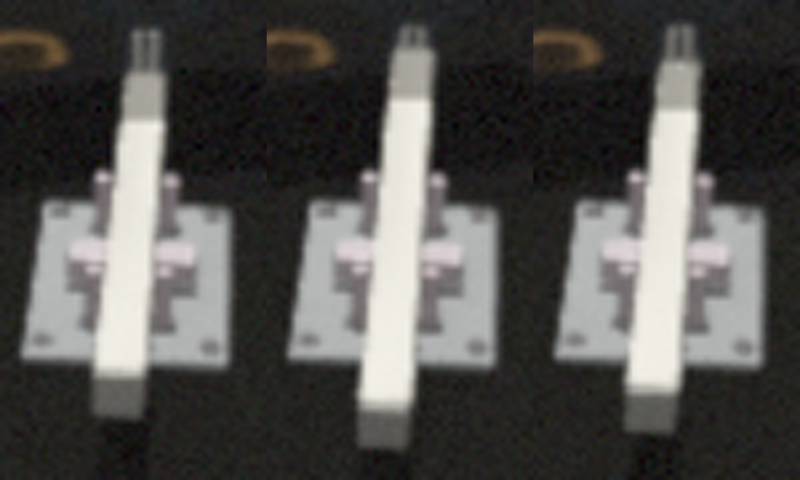

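It is rocking on the ridge. I'll let it settle.

```bash

python3 -m creep '[{"tx":0,"ty":0,"tz":0,"wx":0,"wy":0,"wz":0},{"tx":0,"ty":0,"tz":0,"wx":0,"wy":0,"wz":0},{"tx":0,"ty":0,"tz":0,"wx":0,"wy":0,"wz":0},{"tx":0,"ty":0,"tz":0,"wx":0,"wy":0,"wz":0},{"tx":0,"ty":0,"tz":0,"wx":0,"wy":0,"wz":0},{"tx":0,"ty":0,"tz":0,"wx":0,"wy":0,"wz":0},{"tx":0,"ty":0,"tz":0,"wx":0,"wy":0,"wz":0},{"tx":0,"ty":0,"tz":0,"wx":0,"wy":0,"wz":0},{"tx":0,"ty":0,"tz":0,"wx":0,"wy":0,"wz":0},{"tx":0,"ty":0,"tz":0,"wx":0,"wy":0,"wz":0},{"tx":0,"ty":0,"tz":0,"wx":0,"wy":0,"wz":0},{"tx":0,"ty":0,"tz":0,"wx":0,"wy":0,"wz":0}]'
python3 look.py 8;python3 look.py 9; python3 - <<'E'
from h import *
import pickle
for n in "789":
    t,s=pickle.load(open(f"c_{n}.pkl","rb"))
    crop(s,300,180,50,90,7,f"pics/ss{n}.png")
im=np.hstack([cv2.imread(f"pics/ss{n}.png") for n in "789"]); im=cv2.resize(im,(800,int(im.shape[0]*800/im.shape[1]))); cv2.imwrite("pics/ssc.png",im[:600]); print(im.shape)
E
```

```text
time_s: 12.2
eef_pos: [0.6125, 0.1848, 0.0253]
tool_rot: [-0.639, 0.769, -0.0, -0.0]
force: [0.7, 0.0, 0.1]
finger_gap: 0.0
12.3 [0.6125 0.1848 0.0253] [-0.  -0.1  0.4]
12.4 [0.6125 0.1849 0.0252] [-0.4  0.3  0.5]
(480, 800, 3)
```

View pics/ssc.png

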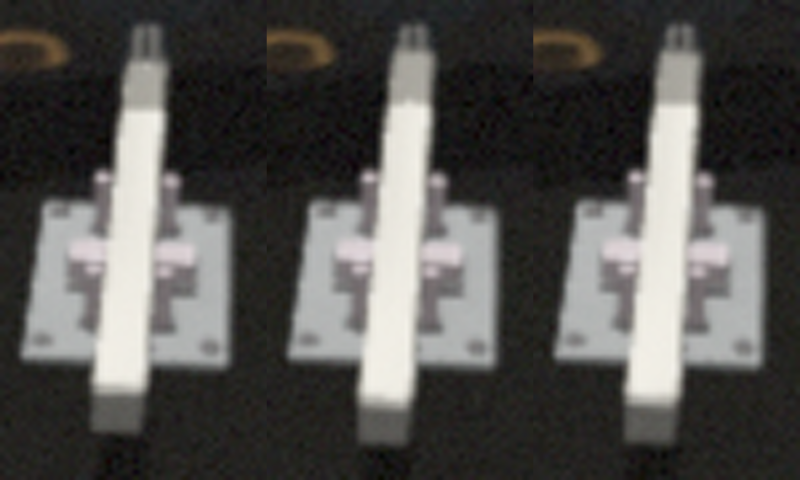

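Frames 8 and 9 match, so it has settled. I'll check level by triangulating both ends.

```bash
python3 - <<'E'
from h import *
import pickle
t,s=pickle.load(open("c_9.pkl","rb"))
a=cv2.resize(t["image"][185:235,265:400],None,fx=5.9,fy=5.9,interpolation=cv2.INTER_CUBIC); cv2.imwrite("pics/t9.png",a)
a=cv2.resize(s["image"][183:203,310:345],None,fx=16,fy=16,interpolation=cv2.INTER_CUBIC);b=cv2.resize(s["image"][248:268,305:340],None,fx=16,fy=16,interpolation=cv2.INTER_CUBIC)
cv2.imwrite("pics/s9.png",np.vstack([a[:290],b[:290]]))
E
```

```text
(no output)
```

View pics/t9.png

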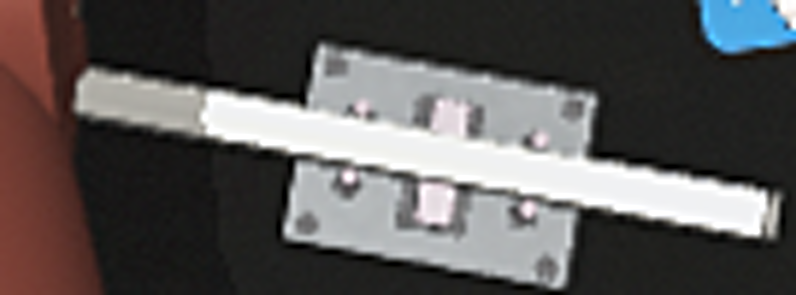

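View pics/s9.png

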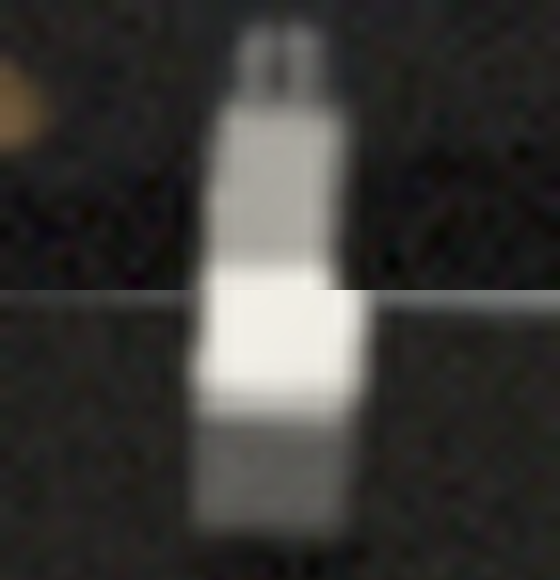

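```bash
cat > tri.py <<'E'
from h import *
import pickle
def tri(c1,p1,c2,p2):
    a,b=np.array(c1["eye"]),np.array(c2["eye"]); d,e=ray(c1,*p1),ray(c2,*p2)
    k=np.linalg.lstsq(np.c_[d,-e],b-a,rcond=None)[0]; P,Q=a+k[0]*d,b+k[1]*e; return (P+Q)/2,np.linalg.norm(P-Q)
E
python3 - <<'E'
from tri import *
t,s=pickle.load(open("c_9.pkl","rb"))
print("right",tri(t,(395.9,220.9),s,(321.7,255.5)))
print("left",tri(t,(277.8,200.3),s,(327.3,189.1)))
y=np.array([.183,.983]);x=np.array([.983,-.183]);c=np.array([.578,-.004])
for p,cam in (((395.9,220.9),t),((277.8,200.3),t),((321.7,255.5),s),((327.3,189.1),s)):
    q=onplane(cam,*p,.04)[:2]-c; print(q@y,q@x)
E
```

```text
right (array([ 0.5509936 , -0.14684977,  0.03917403]), np.float64(0.0004812674922898493))
left (array([0.60756555, 0.15872524, 0.03924972]), np.float64(0.0029626809059005057))
-0.1452254731328828 -0.0007614166793813649
0.16512518119748384 -0.0023067095185154056
-0.14642530000447485 -0.0001315955862398632
0.16445549582855906 0.0007665634755386025
```

Both ends' top edges triangulate to z of about 39.2 mm, so the tube is level and steady. Its balance point is 3–8 mm left of ridge centre, so I'll nudge it about 3 mm further for margin.

```bash

python3 -m creep '[{"tx":0.003,"ty":0,"tz":-0.003,"wx":0,"wy":0,"wz":0},{"tx":0.003,"ty":0,"tz":-0.003,"wx":0,"wy":0,"wz":0},{"tx":0.0015,"ty":0,"tz":0,"wx":0,"wy":0,"wz":0},{"tx":0.001,"ty":0,"tz":0,"wx":0,"wy":0,"wz":0},{"tx":0.001,"ty":0,"tz":0,"wx":0,"wy":0,"wz":0},{"tx":0.001,"ty":0,"tz":0,"wx":0,"wy":0,"wz":0},{"tx":0.001,"ty":0,"tz":0,"wx":0,"wy":0,"wz":0},{"tx":0.0005,"ty":0,"tz":0,"wx":0,"wy":0,"wz":0},{"tx":0,"ty":0,"tz":0,"wx":0,"wy":0,"wz":0}]'
python3 look.py 10
```

```text
time_s: 13.15
eef_pos: [0.6103, 0.1731, 0.0313]
tool_rot: [-0.639, 0.769, 0.0, 0.0]
force: [1.3, 3.1, -0.2]
finger_gap: -0.0002
13.25 [0.6103 0.1731 0.0313] [ 0.5  3.1 -0.4]
```

View pics/l10.png

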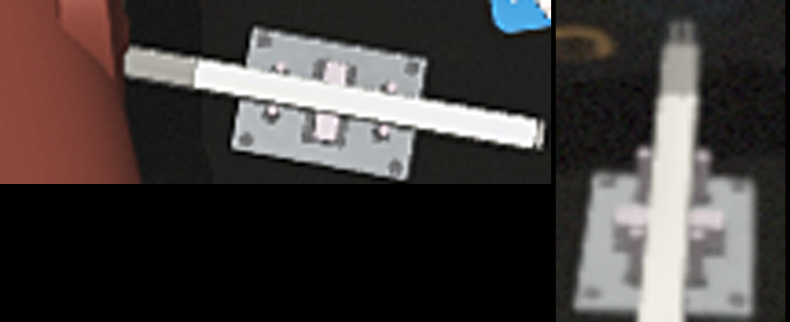

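```bash
cat > shift.py <<'E'
from h import *
import pickle,sys
def edge(t):
    # right-end column along tube axis, top view: threshold crossing
    c0=np.array([340.,211.2]); d=np.array([118.1,20.6]);d/=np.linalg.norm(d)
    g=cv2.GaussianBlur(t["image"],(0,0),.6).mean(2).astype(np.float32)
    k=np.arange(30,75,.1); n=np.array([-d[1],d[0]]); acc=0
    for o in (-2,-1,0,1,2):
        p=c0+k[:,None]*d+o*n; acc=acc+cv2.remap(g,p[:,0].astype(np.float32)[None],p[:,1].astype(np.float32)[None],cv2.INTER_LINEAR)[0]
    acc/=5; i=np.where(acc>90)[0][-1]; return k[i]
for n in sys.argv[1:]:
    t,_=pickle.load(open(f"c_{n}.pkl","rb")); print(n,edge(t))
E
python3 shift.py 1 2 3 9 10
```

```text
1 51.2000000000003
2 53.600000000000335
3 55.50000000000036
9 57.40000000000039
10 58.400000000000404
```

The tube moved about 2.6 mm more and stayed level. I'll back off, rise and turn toward the clip.

```bash

python3 -m creep '[{"tx":-0.003,"ty":0,"tz":0,"wx":0,"wy":0,"wz":0},{"tx":-0.007,"ty":0,"tz":0,"wx":0,"wy":0,"wz":0},{"tx":-0.02,"ty":0,"tz":0,"wx":0,"wy":0,"wz":0},{"tx":0,"ty":0,"tz":-0.03,"wx":0,"wy":0,"wz":0},{"tx":0,"ty":0,"tz":-0.03,"wx":0,"wy":0,"wz":0},{"tx":0,"ty":0,"tz":-0.03,"wx":0,"wy":0,"wz":0},{"tx":0,"ty":0,"tz":-0.03,"wx":0,"wy":0,"wz":-6.8},{"tx":0,"ty":0,"tz":0,"wx":0,"wy":0,"wz":-6.8},{"tx":0,"ty":0,"tz":0,"wx":0,"wy":0,"wz":-6.8},{"tx":0,"ty":0,"tz":0,"wx":0,"wy":0,"wz":-6.8}]'  
python3 -m creep '[{"tx":0.009,"ty":0.035,"tz":0,"wx":0,"wy":0,"wz":0},{"tx":0.009,"ty":0.035,"tz":0,"wx":0,"wy":0,"wz":0},{"tx":0.009,"ty":0.035,"tz":0,"wx":0,"wy":0,"wz":0},{"tx":0.009,"ty":0.035,"tz":0,"wx":0,"wy":0,"wz":0},{"tx":0.009,"ty":0.035,"tz":0,"wx":0,"wy":0,"wz":0},{"tx":0.009,"ty":0.035,"tz":0,"wx":0,"wy":0,"wz":0},{"tx":0,"ty":0,"tz":0,"wx":0,"wy":0,"wz":0},{"tx":0,"ty":0,"tz":0,"wx":0,"wy":0,"wz":0}]' 0.05 20
python3 look.py 11; python3 - <<'E'
from h import *
import pickle
w=r.camera("wrist"); cv2.imwrite("pics/w11.png",w["image"]); pickle.dump((w,r.observe()),open("w11.pkl","wb"))
E
python3 shift.py 11
```

```text
time_s: 14.08
eef_pos: [0.6162, 0.2029, 0.152]
tool_rot: [0.804, -0.595, 0.001, -0.0]
force: [-0.5, -0.2, -0.5]
finger_gap: 0.0001
time_s: 14.75
eef_pos: [0.4294, 0.0903, 0.1518]
tool_rot: [0.801, -0.598, 0.001, -0.0]
force: [0.2, 0.7, 1.1]
finger_gap: 0.0501
14.85 [0.4309 0.0909 0.1518] [0.2 0.5 0.8]
11 58.400000000000404
```

View pics/l11.png

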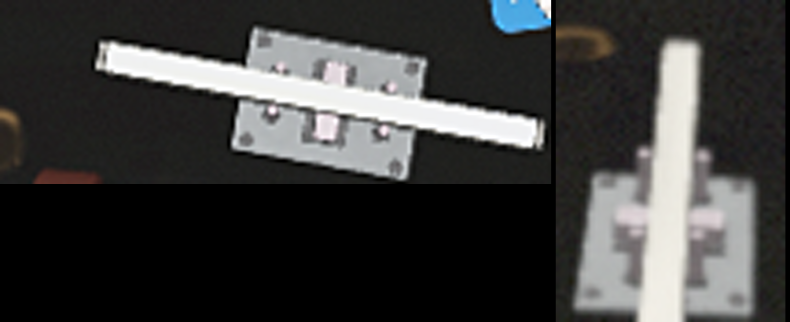

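View pics/w11.png

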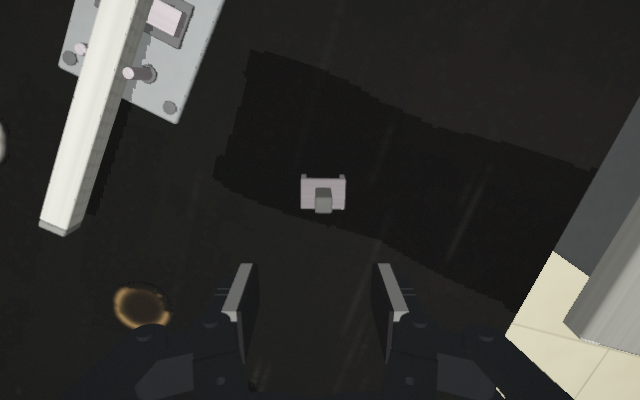

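The wrist view shows the clip's crown at (323,192) and its post top at about (323,206). The tube at upper left is still level.

```bash
python3 - <<'E'
from h import *
import pickle
w,s=pickle.load(open("w11.pkl","rb")); crop(w,285,160,80,70,8,"pics/w11c.png")
q=s["tool_rot"]; th=np.degrees(2*np.arctan2(q[1],q[0]))%360; print(s["eef_pos"],th)
T=R.from_quat(q).as_matrix()
for p,z in (((323,206),.042),((323,193),.016)):
    P=onplane(w,*p,z); print(P,T.T@(P-s["eef_pos"]))
C=[onplane(w,*p,.016)[:2] for p in ((301,178),(345,178),(346,209),(301,209))]; d=C[1]-C[0]; print("ang x",np.degrees(np.arctan2(-d[1],-d[0])),np.mean(C,0))
E
```

```text
[0.43096461 0.09101535 0.15166492] 286.6350322498814
[0.42605047 0.08639519 0.042     ] [0.00297215 0.00611207 0.10966175]
[0.42593424 0.08488045 0.016     ] [0.00437888 0.00667625 0.13566195]
ang x 16.64501316042544 [0.42558208 0.08537363]
```

View pics/w11c.png

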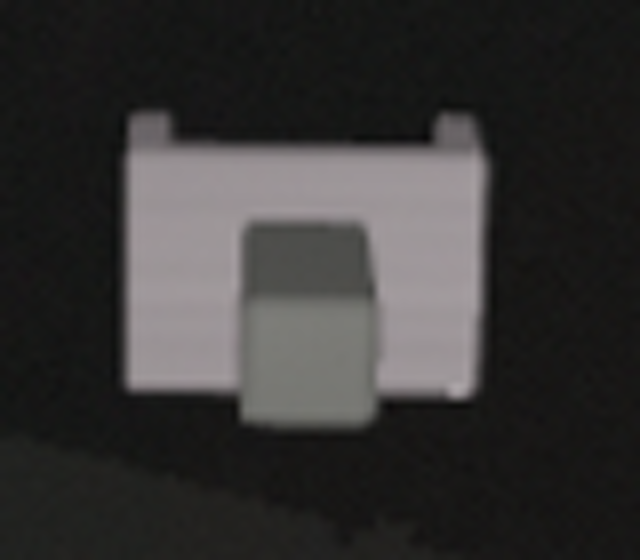

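```bash

python3 -m creep '[{"tx":0.004,"ty":0.006,"tz":0.03,"wx":0,"wy":0,"wz":0},{"tx":0,"ty":0,"tz":0.03,"wx":0,"wy":0,"wz":0},{"tx":0,"ty":0,"tz":0.02,"wx":0,"wy":0,"wz":0},{"tx":0,"ty":0,"tz":0.012,"wx":0,"wy":0,"wz":0},{"tx":0,"ty":0,"tz":0,"wx":0,"wy":0,"wz":0},{"tx":0,"ty":0,"tz":0,"wx":0,"wy":0,"wz":0}]'; python3 - <<'E'
from h import *
import pickle
w=r.camera("wrist"); cv2.imwrite("pics/w12.png",w["image"]); pickle.dump((w,r.observe()),open("w12.pkl","wb")); print(r.observe()["eef_pos"])
E
```

```text
time_s: 15.4
eef_pos: [0.4256, 0.0855, 0.0595]
tool_rot: [0.802, -0.597, -0.0, 0.0]
force: [-0.2, 1.1, -0.3]
finger_gap: 0.05
[0.42622275 0.08533929 0.06032992]
```

View pics/w12.png

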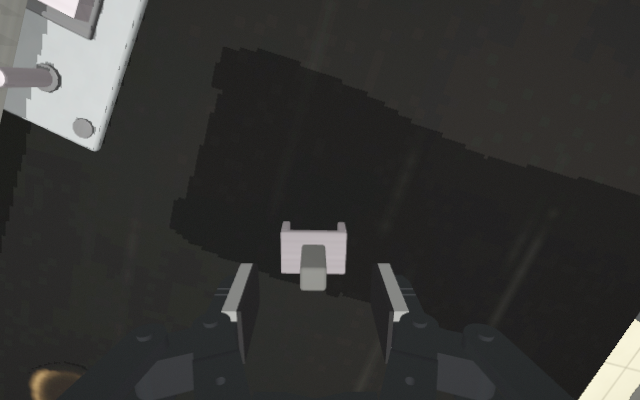

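```bash
python3 - <<'E'
from h import *
import pickle
w,s=pickle.load(open("w12.pkl","rb")); T=R.from_quat(s["tool_rot"]).as_matrix()
P=onplane(w,313,279,.042); print(P,T.T@(P-s["eef_pos"]))
P=onplane(w,313.5,252,.016); print(P,T.T@(P-s["eef_pos"]))
E
```

```text
[0.42615569 0.08529238 0.042     ] [1.89438337e-05 8.88855908e-05 1.83298761e-02]
[0.42609919 0.08483191 0.016     ] [0.00043428 0.0002908  0.04432991]
```

The post is centred between the pads, so I'll descend and grip.

```bash

python3 -m creep '[{"tx":0,"ty":0,"tz":0.012,"wx":0,"wy":0,"wz":0},{"tx":0,"ty":0,"tz":0.008,"wx":0,"wy":0,"wz":0},{"tx":0,"ty":0,"tz":0,"wx":0,"wy":0,"wz":0}]' 
python3 -m creep '[{"tx":0,"ty":0,"tz":0,"wx":0,"wy":0,"wz":0},{"tx":0,"ty":0,"tz":0,"wx":0,"wy":0,"wz":0},{"tx":0,"ty":0,"tz":0,"wx":0,"wy":0,"wz":0},{"tx":0,"ty":0,"tz":0,"wx":0,"wy":0,"wz":0},{"tx":0,"ty":0,"tz":0,"wx":0,"wy":0,"wz":0},{"tx":0,"ty":0,"tz":0,"wx":0,"wy":0,"wz":0}]' 0.005 20; python3 - <<'E'
from h import *
w=r.camera("wrist"); cv2.imwrite("pics/w13.png",w["image"][150:]); print(r.observe())
E
```

```text
time_s: 15.7
eef_pos: [0.4247, 0.0853, 0.0378]
tool_rot: [0.802, -0.597, -0.001, 0.0]
force: [-0.5, 0.7, -0.9]
finger_gap: 0.0501
time_s: 16.2
eef_pos: [0.4257, 0.0852, 0.0396]
tool_rot: [0.802, -0.597, 0.0, -0.0]
force: [0.2, 0.4, 2.4]
finger_gap: 0.0111
{'time_s': 16.25, 'qpos': array([-1.05654351e-01, -3.56629919e-01, -7.13298240e-01,  1.21345760e+00,
       -9.66051621e-05, -1.96656262e+00]), 'joint_velocities': array([ 1.56455923e-03, -6.76387202e-04,  4.58266420e-05, -9.13673956e-04,
        4.31562213e-04, -1.07393993e-03]), 'tau': array([-1.10765375e-02, -2.99175149e+01,  4.73798132e+01,  9.92563670e-03,
       -4.97348825e-03, -1.91160393e-05]), 'eef_pos': array([0.42565602, 0.08515861, 0.03962272]), 'tool_rot': array([ 8.01891300e-01, -5.97469856e-01,  3.13032812e-04, -1.29250047e-04]), 'force': array([ 0.22818802, -0.10175443,  2.35785621]), 'wrist_torque': array([-0.00746212,  0.07011176, -0.03951104]), 'finger_gap': 0.011186991226304102}
```

View pics/w13.png

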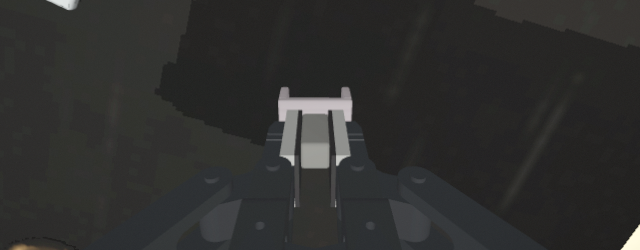

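The post is held (gap 11.2 mm) and the crown is visible just below the tips. Now I'll lift, turn and carry it over the ridge.

```bash

python3 -m creep '[{"tx":0,"ty":0,"tz":-0.01,"wx":0,"wy":0,"wz":0},{"tx":0,"ty":0,"tz":-0.03,"wx":0,"wy":0,"wz":0},{"tx":0,"ty":0,"tz":-0.03,"wx":0,"wy":0,"wz":0},{"tx":0,"ty":0,"tz":-0.03,"wx":0,"wy":0,"wz":0},{"tx":0,"ty":0,"tz":-0.01,"wx":0,"wy":0,"wz":6.8},{"tx":0,"ty":0,"tz":0,"wx":0,"wy":0,"wz":6.8},{"tx":0,"ty":0,"tz":0,"wx":0,"wy":0,"wz":6.8},{"tx":0,"ty":0,"tz":0,"wx":0,"wy":0,"wz":6.8}]'
python3 -m creep '[{"tx":0.012,"ty":-0.033,"tz":0,"wx":0,"wy":0,"wz":0},{"tx":0.012,"ty":-0.033,"tz":0,"wx":0,"wy":0,"wz":0},{"tx":0.012,"ty":-0.033,"tz":0,"wx":0,"wy":0,"wz":0},{"tx":0.012,"ty":-0.033,"tz":0,"wx":0,"wy":0,"wz":0},{"tx":0.012,"ty":-0.034,"tz":0,"wx":0,"wy":0,"wz":0},{"tx":0,"ty":0,"tz":0,"wx":0,"wy":0,"wz":0},{"tx":0,"ty":0,"tz":0,"wx":0,"wy":0,"wz":0},{"tx":0,"ty":0,"tz":0,"wx":0,"wy":0,"wz":0}]'; python3 - <<'E'
from h import *
import pickle
w=r.camera("wrist"); cv2.imwrite("pics/w14.png",w["image"]);s=r.observe(); pickle.dump((w,s),open("w14.pkl","wb"))
q=s["tool_rot"]; print(s["eef_pos"],np.degrees(2*np.arctan2(q[1],q[0]))%360)
E
```

```text
time_s: 16.92
eef_pos: [0.4255, 0.0852, 0.1503]
tool_rot: [-0.637, 0.771, -0.0, 0.0]
force: [-0.4, -0.4, -1.4]
finger_gap: 0.0114
time_s: 17.58
eef_pos: [0.577, -0.004, 0.1494]
tool_rot: [-0.639, 0.769, 0.0, -0.0]
force: [-0.5, 0.2, -0.2]
finger_gap: 0.0115
[ 0.57694138 -0.00374633  0.14984041] 259.44604920612284
```

View pics/w14.png

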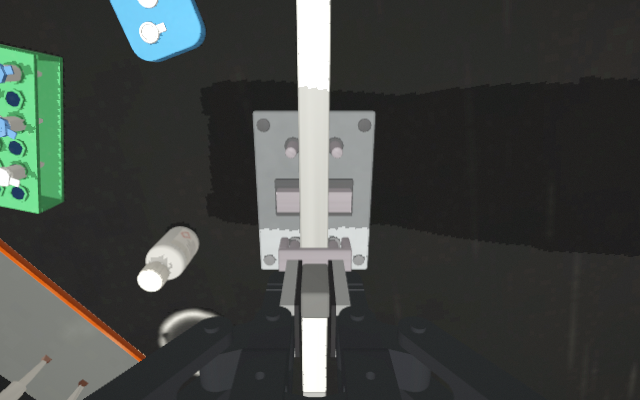

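The wrist view shows the plate, ridge (275–352, 180–212), pins and tube with the clip held behind. I'll refine the ridge position from it.

```bash
python3 - <<'E'
from h import *
import pickle
w,s=pickle.load(open("w14.pkl","rb")); crop(w,245,100,140,180,4,"pics/w14c.png") 
E
```

```text
(no output)
```

View pics/w14c.png

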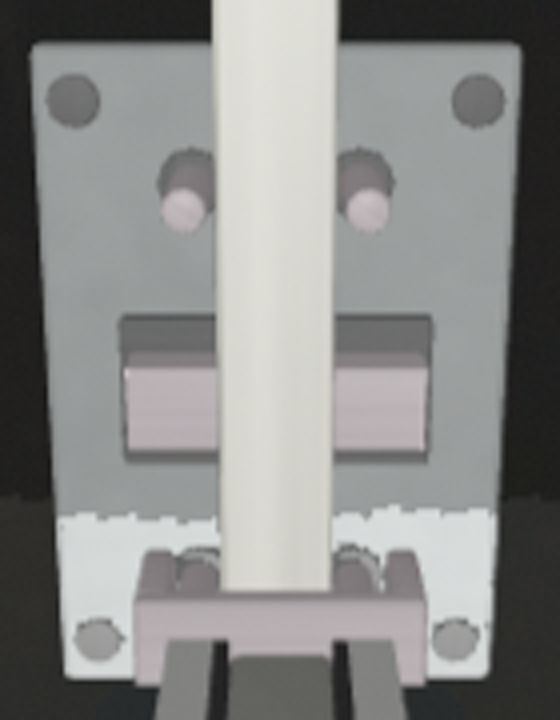

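```bash
python3 - <<'E'
from h import *
import pickle
w,s=pickle.load(open("w14.pkl","rb")); T=R.from_quat(s["tool_rot"]).as_matrix(); e=s["eef_pos"]
f=lambda x,y:(245+(x+.5)/4-.5,100+(y+.5)/4-.5)
C=np.array([onplane(w,*f(*p),.02) for p in((124,367),(428,367),(425,451),(128,451))]); print("ridge",C.mean(0),T.T@(C.mean(0)-e),np.ptp((C-e)@T,0))
P=np.array([onplane(w,*f(*p),.006) for p in((33,43),(522,43),(490,679),(66,679))]);print("plate",P.mean(0),T.T@(P.mean(0)-e),np.ptp((P-e)@T,0))
for a,b in (((213,20),(338,20)),((218,300),(335,300)),((221,580),(331,580))):
    m=[(onplane(w,*f(*p),.04)-e)@T for p in(a,b)]; print("tube",(m[0]+m[1])/2)
E
```

```text
ridge [ 0.57734838 -0.00345662  0.02      ] [-0.00035673 -0.00035784  0.12984039] [1.64748264e-02 5.59141719e-02 4.98270468e-06]
plate [ 0.57699933 -0.00379901  0.006     ] [ 4.40937291e-05 -7.85738668e-05  1.43840405e-01] [1.29323132e-01 8.89028163e-02 9.99024052e-06]
tube [ 0.07058991 -0.00037785  0.10983895]
tube [ 0.02553135 -0.00026319  0.10983987]
tube [-0.02575374 -0.00040062  0.1098409 ]
```

The clip is within 0.4 mm of the ridge centre and the tube axis, so I'll descend.

```bash

python3 -m creep '[{"tx":0,"ty":0,"tz":0.02,"wx":0,"wy":0,"wz":0},{"tx":0,"ty":0,"tz":0.02,"wx":0,"wy":0,"wz":0},{"tx":0,"ty":0,"tz":0.013,"wx":0,"wy":0,"wz":0},{"tx":0,"ty":0,"tz":0.007,"wx":0,"wy":0,"wz":0},{"tx":0,"ty":0,"tz":0.002,"wx":0,"wy":0,"wz":0},{"tx":0,"ty":0,"tz":0,"wx":0,"wy":0,"wz":0},{"tx":0,"ty":0,"tz":0,"wx":0,"wy":0,"wz":0},{"tx":0,"ty":0,"tz":0,"wx":0,"wy":0,"wz":0}]'; python3 - <<'E'
from h import *
s=r.camera("side");w=r.camera("wrist"); o=r.observe(); print(o["eef_pos"],o["force"])
a=cv2.resize(s["image"][170:270,270:370],(500,500),interpolation=cv2.INTER_CUBIC); b=cv2.resize(w["image"][230:330,285:345],(300,500),interpolation=cv2.INTER_CUBIC)
cv2.imwrite("pics/p15.png",np.hstack([a,b]))
E
```

```text
time_s: 18.3
eef_pos: [0.5782, -0.0044, 0.0885]
tool_rot: [-0.639, 0.769, -0.001, 0.0]
force: [0.7, 0.4, 0.3]
finger_gap: 0.0113
[ 0.57808082 -0.00439938  0.08821806] [ 0.50245632 -0.19956755 -0.14808017]
```

View pics/p15.png

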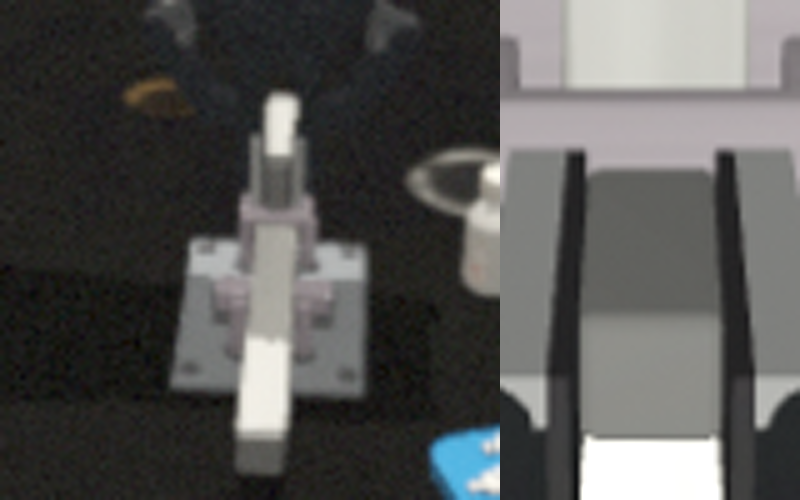

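```bash

python3 -m creep '[{"tx":-0.0007,"ty":0.0007,"tz":0.003,"wx":0,"wy":0,"wz":0},{"tx":0,"ty":0,"tz":0.003,"wx":0,"wy":0,"wz":0},{"tx":0,"ty":0,"tz":0.003,"wx":0,"wy":0,"wz":0},{"tx":0,"ty":0,"tz":0.003,"wx":0,"wy":0,"wz":0},{"tx":0,"ty":0,"tz":0.002,"wx":0,"wy":0,"wz":0},{"tx":0,"ty":0,"tz":0.002,"wx":0,"wy":0,"wz":0},{"tx":0,"ty":0,"tz":0.001,"wx":0,"wy":0,"wz":0},{"tx":0,"ty":0,"tz":0.001,"wx":0,"wy":0,"wz":0},{"tx":0,"ty":0,"tz":0,"wx":0,"wy":0,"wz":0},{"tx":0,"ty":0,"tz":0,"wx":0,"wy":0,"wz":0},{"tx":0,"ty":0,"tz":0,"wx":0,"wy":0,"wz":0}]'; python3 - <<'E'
from h import *
s=r.camera("side");w=r.camera("wrist"); o=r.observe(); print(o["eef_pos"],o["force"])
a=cv2.resize(s["image"][170:270,270:370],(500,500),interpolation=cv2.INTER_CUBIC); b=cv2.resize(w["image"][230:330,285:345],(300,500),interpolation=cv2.INTER_CUBIC)
cv2.imwrite("pics/p16.png",np.hstack([a,b]))
E
```

```text
time_s: 19.32
eef_pos: [0.5771, -0.0035, 0.0694]
tool_rot: [-0.639, 0.769, -0.0, 0.0]
force: [0.3, -0.9, 0.9]
finger_gap: 0.0115
[ 0.57708476 -0.00347554  0.0694385 ] [ 0.26810341 -0.13289787 -0.50119757]
```

View pics/p16.png

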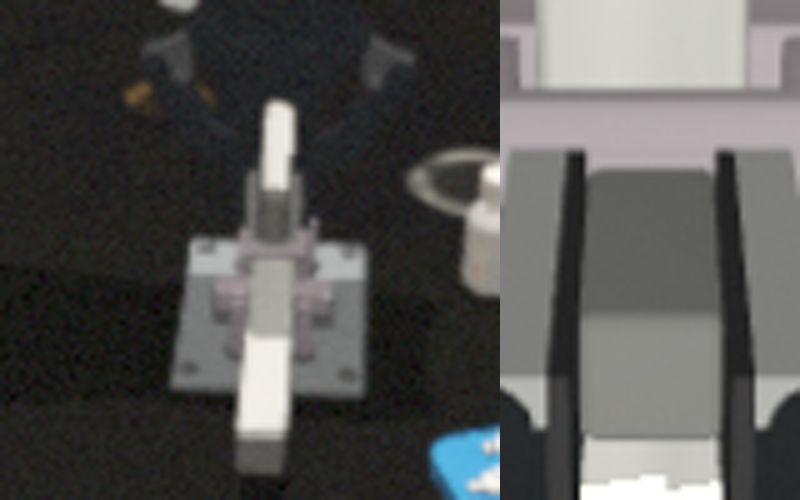

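The legs straddle the tube with clearance on both sides and about 1.8 mm is left to go. I'll make small steps, watching the force.

```bash

python3 -m creep '[{"tx":0,"ty":0,"tz":0.0005,"wx":0,"wy":0,"wz":0},{"tx":0,"ty":0,"tz":0.0005,"wx":0,"wy":0,"wz":0},{"tx":0,"ty":0,"tz":0.0003,"wx":0,"wy":0,"wz":0},{"tx":0,"ty":0,"tz":0,"wx":0,"wy":0,"wz":0},{"tx":0,"ty":0,"tz":0,"wx":0,"wy":0,"wz":0}]'
python3 -m creep '[{"tx":0,"ty":0,"tz":0.0003,"wx":0,"wy":0,"wz":0},{"tx":0,"ty":0,"tz":0,"wx":0,"wy":0,"wz":0}]'
python3 -m creep '[{"tx":0,"ty":0,"tz":0.0003,"wx":0,"wy":0,"wz":0},{"tx":0,"ty":0,"tz":0,"wx":0,"wy":0,"wz":0}]'; python3 -c "
from h import *
for i in range(3): r.camera('side'); print(r.observe()['force'],r.observe()['eef_pos'])"
```

```text
time_s: 19.83
eef_pos: [0.577, -0.0035, 0.0679]
tool_rot: [-0.639, 0.769, -0.0, -0.0]
force: [0.5, -1.3, 0.4]
finger_gap: 0.0113
time_s: 20.0
eef_pos: [0.577, -0.0035, 0.0676]
tool_rot: [-0.639, 0.769, -0.0, -0.0]
force: [-0.5, 0.2, -0.7]
finger_gap: 0.0118
time_s: 20.17
eef_pos: [0.577, -0.0035, 0.0676]
tool_rot: [-0.639, 0.769, -0.0, 0.0]
force: [-0.7, 0.2, 1.6]
finger_gap: 0.0115
[-1.42891871 -0.68415059  3.42809571] [ 0.57704465 -0.00345271  0.06761322]
[-1.28051107 -0.57521862  3.5214223 ] [ 0.57703184 -0.00346163  0.06761002]
[-0.8748464   0.31480748  3.78896599] [ 0.57705047 -0.00345808  0.06762949]
```

It is seated, with light contact of about 3.5 N. Now I'll release.

```bash

python3 -m creep '[{"tx":0,"ty":0,"tz":0,"wx":0,"wy":0,"wz":0},{"tx":0,"ty":0,"tz":0,"wx":0,"wy":0,"wz":0},{"tx":0,"ty":0,"tz":0,"wx":0,"wy":0,"wz":0},{"tx":0,"ty":0,"tz":0,"wx":0,"wy":0,"wz":0}]' 0.03 20; python3 - <<'E'
from h import *
s=r.camera("side");w=r.camera("wrist"); o=r.observe(); print(o["eef_pos"],o["force"])
a=cv2.resize(s["image"][170:270,270:370],(500,500),interpolation=cv2.INTER_CUBIC); b=cv2.resize(w["image"][230:330,285:345],(300,500),interpolation=cv2.INTER_CUBIC)
cv2.imwrite("pics/p17.png",np.hstack([a,b]))
E
```

```text
time_s: 20.65
eef_pos: [0.5769, -0.0034, 0.0672]
tool_rot: [-0.639, 0.769, 0.0, -0.0]
force: [0.5, -0.5, -0.1]
finger_gap: 0.0298
[ 0.57697844 -0.00342968  0.06730948] [-0.03353803 -0.03512209  0.16212688]
```

View pics/p17.png

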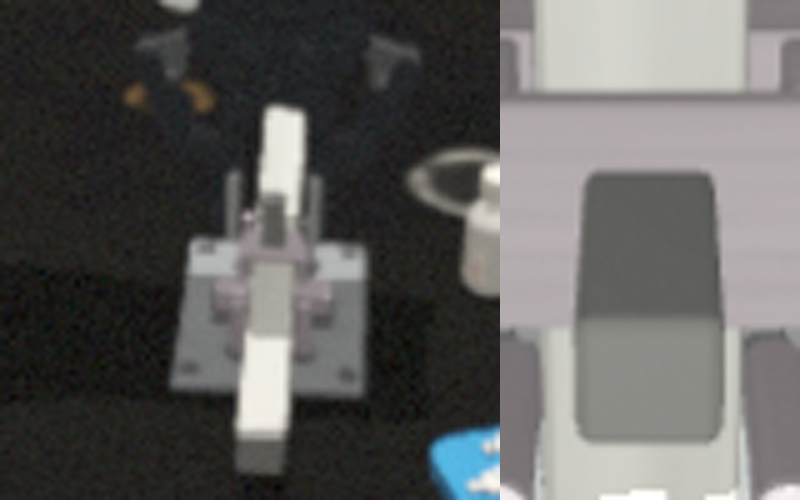

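The pads are clear of the post and the clip is sitting on the tube. I'll rise straight up, slowly at first.

```bash

python3 -m creep '[{"tx":0,"ty":0,"tz":-0.004,"wx":0,"wy":0,"wz":0},{"tx":0,"ty":0,"tz":-0.008,"wx":0,"wy":0,"wz":0},{"tx":0,"ty":0,"tz":-0.015,"wx":0,"wy":0,"wz":0},{"tx":0,"ty":0,"tz":-0.03,"wx":0,"wy":0,"wz":0},{"tx":0,"ty":0,"tz":-0.03,"wx":0,"wy":0,"wz":0},{"tx":0,"ty":0,"tz":-0.03,"wx":0,"wy":0,"wz":0},{"tx":-0.035,"ty":0,"tz":0,"wx":0,"wy":0,"wz":0},{"tx":-0.035,"ty":0,"tz":0,"wx":0,"wy":0,"wz":0},{"tx":-0.035,"ty":0,"tz":0,"wx":0,"wy":0,"wz":0},{"tx":-0.035,"ty":0,"tz":0,"wx":0,"wy":0,"wz":0},{"tx":-0.035,"ty":0,"tz":0,"wx":0,"wy":0,"wz":0},{"tx":-0.035,"ty":0,"tz":0,"wx":0,"wy":0,"wz":0}]'
python3 -m creep '[{"tx":0,"ty":0,"tz":0,"wx":0,"wy":0,"wz":0},{"tx":0,"ty":0,"tz":0,"wx":0,"wy":0,"wz":0},{"tx":0,"ty":0,"tz":0,"wx":0,"wy":0,"wz":0},{"tx":0,"ty":0,"tz":0,"wx":0,"wy":0,"wz":0},{"tx":0,"ty":0,"tz":0,"wx":0,"wy":0,"wz":0},{"tx":0,"ty":0,"tz":0,"wx":0,"wy":0,"wz":0}]'
python3 look.py 18; python3 shift.py 11 18; python3 - <<'E'
from h import *
import pickle
t,s=pickle.load(open("c_18.pkl","rb"))
a=cv2.resize(t["image"][180:240,255:405],None,fx=5.2,fy=5.2,interpolation=cv2.INTER_CUBIC); b=cv2.resize(s["image"][175:275,270:370],(600,600),interpolation=cv2.INTER_CUBIC)
cv2.imwrite("pics/t18.png",a);cv2.imwrite("pics/s18.png",b); cv2.imwrite("pics/top18.png",t["image"])
E
```

```text
time_s: 21.75
eef_pos: [0.6158, 0.2048, 0.1854]
tool_rot: [-0.639, 0.769, -0.0, 0.0]
force: [0.4, -0.7, 0.1]
finger_gap: 0.03
time_s: 22.25
eef_pos: [0.6156, 0.202, 0.1847]
tool_rot: [-0.638, 0.77, -0.0, 0.0]
force: [-0.4, -0.4, 0.1]
finger_gap: 0.0301
22.35 [0.6156 0.2022 0.1846] [ 0.5 -1.  -0.6]
11 58.400000000000404
18 58.400000000000404
```

View pics/t18.png

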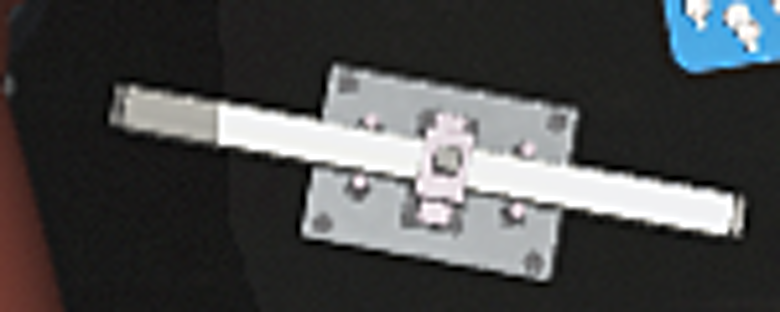

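View pics/s18.png

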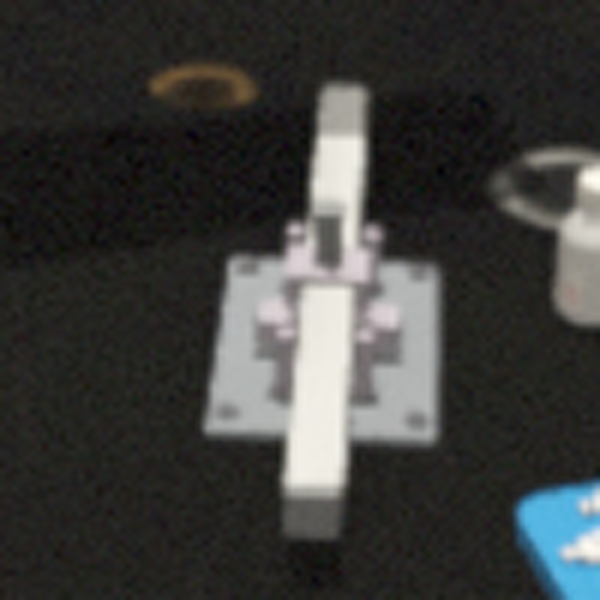

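View pics/top18.png

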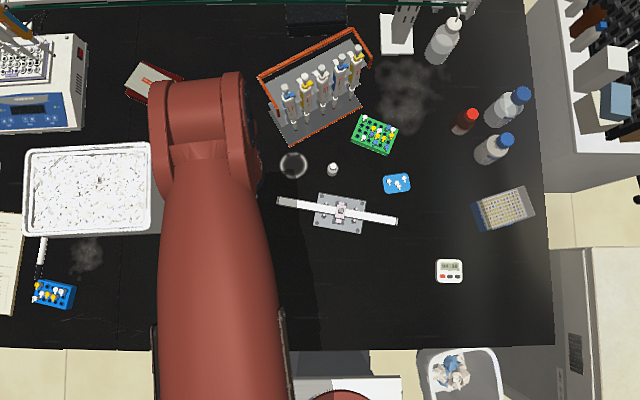

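```bash
python3 - <<'E'
from tri import *
t,s=pickle.load(open("c_18.pkl","rb"))
g=lambda x,y,k,a,b:(a+(x+.5)/k-.5,b+(y+.5)/k-.5)
print("right",tri(t,g(740,214,5.2,255,180),s,g(316,490,6,270,175)))
print("left",tri(t,g(112,104,5.2,255,180),s,g(344,86,6,270,175)))
print("clip post",tri(t,g(447,159,5.2,255,180),s,g(328,210,6,270,175)), onplane(t,*g(447,159,5.2,255,180),.07))
w=r.camera("wrist"); cv2.imwrite("pics/w18.png",w["image"])
E
python3 look.py 19; python3 - <<'E'
import pickle,numpy as np,cv2
a=pickle.load(open("c_18.pkl","rb"));b=pickle.load(open("c_19.pkl","rb"))
z=pickle.load(open("c0.pkl","rb"))
print(np.abs(a[1]["image"][175:275,290:350].astype(int)-b[1]["image"][175:275,290:350]).mean())
E
```

```text
right (array([ 0.55158736, -0.14952637,  0.03909141]), np.float64(0.0009043389196198116))
left (array([0.60843745, 0.16327569, 0.03766725]), np.float64(0.0005033284634960362))
clip post (array([ 0.57644473, -0.00141215,  0.06681224]), np.float64(0.0009537788710558084)) [ 0.57555584 -0.00112187  0.07      ]
22.5 [0.6155 0.2027 0.1844] [ 1.  -0.2 -0.1]
3.3453333333333335
```

View pics/w18.png

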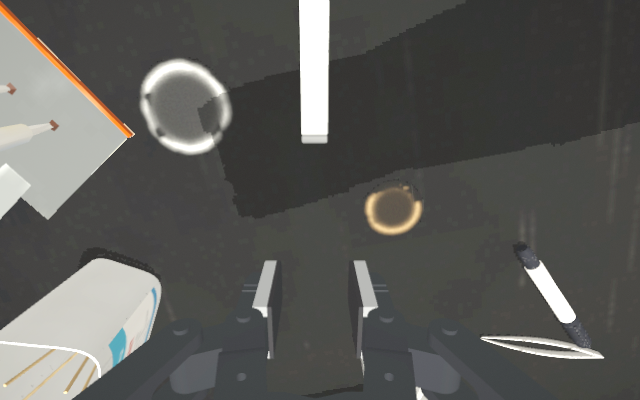

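The tube is level to within measurement noise (ends at 39.1 and 37.7 mm), steady, and carrying the seated clip. Handing in.

```bash
python3 -c "
from bench import r
print(r.finish_job())"
```

```text
the job is handed in; nothing more can be done
None
```

I handed the job in at about 22.5 s. The tube was balanced level on the ridge with the clip astride it, and the arm was clear of everything. The hand-in gave no verdict.

**What I did:**
- I pushed the tube's left end with the closed fingers, using about 5 N at most in the readings. Once it was close, I pushed 5 mm at a time and let go after each push to check.
- It tipped up, rocked for about a second and settled level. I then nudged it about 2.6 mm further so it was not balanced right at the ridge's edge.
- I gripped the clip by its post and set it astride the tube over the ridge, with about 3.5 N of contact. Then I released it and drew back.

**Last checks:**
- **Level:** The tube's top edges measured 39.1 mm high at the right end and 37.7 mm at the left, against 40 mm for dead level. The difference is within picture error. The right end did not shift while the clip was placed and released.
- **Clip position:** The wrist camera put the held clip within about 0.5 mm of the ridge centre just before seating. After release, a rougher top and side reading put the post about 2 mm left of that; I trust the wrist figure more. Its height matched a fully seated clip, though one top-and-side estimate read 3 mm low.
- **Other objects:** The float, dropper, timer and marker looked undisturbed. The beaker was hidden behind the arm in the last picture, but nothing went near it.

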